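# Make up two wheel sets on their arbors in the shoe-repair shop

## Task

Make up the two wheel sets for the finishing machine. On the arbor with the yellow base put the brown grinding wheel first, the white felt wheel on top of it, and close it with the black cap; on the arbor with the blue base put the green wheel and close it with the red cap, every part pushed over the spindle until it sits flat on the one below. Leave the chipped grey wheel, the polish tin and the dye jar where they are.

Things in the scene. Friction and masses are not known exactly. Their poses are not given: they have to be found in the camera images.
- arbor_yellow: Fixed upright 12 mm steel spindle on a yellow round base, 80 mm diameter, 12 mm thick. Its tip is 57 mm above the bench, the last 7 mm tapered to 5 mm diameter, so it guides a bore up to 5 mm off. Parts slide on freely (2.5 mm play) and rest on the base. Origin: on the axis at bench height; z up. Seated undersides: brown 12, white 30, cap 48 mm above bench
- arbor_blue: Fixed upright 12 mm steel spindle on a blue round base, 80 mm diameter, 12 mm thick. Its tip is 39 mm above the bench, the last 7 mm tapered to 5 mm diameter, so it guides a bore up to 5 mm off. Parts slide on freely (2.5 mm play) and rest on the base. Origin: on the axis at bench height; z up. Seated undersides: green 12, cap 30 mm above bench
- wheel_brown: Brown grinding wheel with a bright steel hub, about 80 g, 56 mm diameter, 18 mm thick, with a plain 17 mm bore right through; lies flat, bore upright. Origin: centre of its underside; z up along the bore (keep this side up)
- wheel_white: White felt polishing wheel (hard) with a brass hub, about 40 g, 56 mm diameter, 18 mm thick, with a plain 17 mm bore right through; lies flat, bore upright. Origin: centre of its underside; z up along the bore (keep this side up)
- wheel_green: Green hard rubber finishing wheel with a steel hub, about 60 g, 56 mm diameter, 18 mm thick, with a plain 17 mm bore right through; lies flat, bore upright. Origin: centre of its underside; z up along the bore (keep this side up)
- cap_black: Black knurled slip-on cap (no thread), 34 mm diameter, 24 mm tall, stands on its open end: from below a blind 17 mm bore, 14 mm deep; small bright disc on top. Origin: centre of its underside (open end), z up. About 50 g
- cap_red: Red knurled slip-on cap (no thread), 34 mm diameter, 24 mm tall, stands on its open end: from below a blind 17 mm bore, 14 mm deep; small bright disc on top. Origin: centre of its underside (open end), z up. About 50 g
- wheel_worn: Worn-out grey grinding wheel with dark chipped places at its edge, not to be used: 56 mm diameter, 18 mm thick, lying flat. Origin: centre of its underside
- polish_tin: Closed round shoe-polish tin, orange lid with a bright disc, 61 mm diameter, 21 mm tall, not to be used. Origin: centre of its underside
- dye_jar: Small amber jar of leather dye with a grey cap, 42 mm diameter, 55 mm tall, standing upright, not to be used. Origin: centre of its underside
Mind the look-alikes: they are no part of the job. There is more than one size of the cap_black; the one meant has the size given above.

How it is judged:
By the outcome, as a careful person would: the job done as asked, in the order asked, and still so for the second after the job is handed in, with the robot touching nothing.
It also fails if it takes over 118 s, if anything falls off the work surface, if the arm or the gripper's body presses on something with over 40 N, if the wrist force passes 120 N, or if a joint passes its speed limit or range.

## Robot

A 7-joint arm with a two-finger parallel gripper is mounted at the origin on the work surface. World frame = base frame: x ahead of the robot, y to its left, z up, the work surface at z = 0. Lengths are in m, angles in degrees, forces in N, time in s.
With the tool pointing down it reaches from about 0.425 to 0.875 m from the base axis. Payload 4.7 kg.
Tool frame: the origin (TCP) lies midway between the tips of the shut fingers; the grasp point (between the pads) lies env.grip_point_offset behind it (env.grip_point_offset is the distance from the TCP to the grasp point, in m); z points along the fingers, y is the line along which they close (so a half turn about z gives the same grasp; the last joint's range is limited). The gripper opens to 87 mm and grips with 3 to 60 N. Pads are 19 mm wide; open, the fingers measure 117 mm over their backs; the gripper's body (75 mm by 190 mm) begins 51 mm behind the grasp point.
Start: joints at [-63.077, 18.392, -4.016, 83.108, 1.295, 78.541, -3.26], TCP at [0.286, 0.584, 0.223] pointing down, gripper open.
Joint ranges: [-163.93, 163.93], [-17.29, 119.83], [-79.2, 71.16], [3.27, 140.29], [-89.18, 269.18], [5.43, 117.66], [-154.24, 154.24]. Speed limits (degrees/s): [147.25, 147.25, 180, 180, 180, 180, 180].

## Interface

Orientations are given as [roll, pitch, yaw] about the fixed x, y, z axes, in that order (R = Rz(yaw) Ry(pitch) Rx(roll)).
In Python, from cell import env gives the robot as it stands.
- The arm moves only by the shell command python3 -m creep 'ROWS' [FORCE]. ROWS is a JSON object of lists of equal length, an entry for each row: "translation": the shift along the tool's x, y, z in units of 0.08 m (1.0 is 0.08 m), a list of three; "turn": the turn, a rotation vector about the tool's x, y, z in units of 180 degrees (1.0 is 180 degrees), a list of three; "grip": the opening, from 0 (shut) to 1 (fully open). In form: {"translation": [[x, y, z], ...], "turn": [[ax, ay, az], ...], "grip": [grip, ...]}. A call has 1 to 5 rows; each row shifts and turns the commanded pose from where the row before left it, along the tool's axes as they then stand; what a row does not reach is not made up. A row lasts 1/8 s, in which the tool goes at most 62.5 mm and 10.7 degrees, less where a joint would pass 70% of its speed; a pose out of reach is approached as far as the arm can. A call with a number of a shift or a turn outside -1 to 1 is refused whole. A call with a gripper value outside its range is refused whole. The fingers move at their own pace and stop on an object; FORCE is the grip in N (left out, the last holds). Time passes only in rows, so rows that do not move let the fingers close. It gives the time, the measured TCP pose, the force, the opening and the grip force at its end, in the units of the state.
- env.get_obs(): the state, without advancing time (a new reading comes with each control period).
- env.read_camera(name): name is "side" or "top" or "wrist"; returns a dict with "frame" (400x640x3 uint8, red, green, blue), "z_map" (400x640 float32, m along the optical axis (not along the pixel's ray), 0 where there is no reading), "K" (3x3 intrinsics, pixels), "D" ([k1, k2, p1, p2, k3] as OpenCV has them; the pictures are not rectified), "rvec" (rotation vector, rad) and "tvec" (3), from world to camera coordinates, as OpenCV has them. Camera axes: x right, y down, z forward; pixel columns grow to the right and rows downward; lengths in m; the calibration is good to about 2 mm. A picture is of the moment at which its call begins.
- env.sign_off(): hands the job in; it is judged then, once.
The state is a dict: "time_s": time; "qpos": joint angles; "joint_velocities": joint speeds; "effort": joint torques, N m; "tool_pos": TCP position; "tool_rot": TCP orientation; "force": force on the tool from outside, world axes, zero at the start; "wrist_torque": the same for the moment, N m; "grip_width": finger opening in m; "grasp_force": force on a finger pad.
Only numpy, scipy, OpenCV 4.12 (cv2) and the standard library are available. Lean on these libraries where they do the work, as an engineer would, in place of code of your own. Each camera call takes 0.05 s, during which the arm holds its last target. There are 200 camera calls.

## Working session

There is one attempt and no reset: what is moved stays moved. The work goes in short steps, Python scripts to look and compute and a shell command to move; the robot and the scene stay as the last step left them, time stands still between calls to the robot, and variables do not carry over. Pictures are saved under pics/ and viewed, at most 14 in all, crops included, and the job is handed in when it is done.

```bash
ls; mkdir -p pics; python3 - <<'E'
from cell import env
import cv2
o=env.get_obs()
print({k:(v.round(4).tolist() if hasattr(v,'round') and not isinstance(v,float) else v) for k,v in o.items()}, env.grip_point_offset)
for n in("top","side"):
    c=env.read_camera(n); cv2.imwrite(f"pics/{n}0.png",c["frame"][:,:,::-1]); print(n,c["K"].tolist(),c["D"],c["rvec"],c["tvec"])
E
```

```text
pics
{'time_s': 0.0, 'qpos': [-63.0756, 18.4398, -4.0157, 83.1754, 1.2949, 78.5418, -3.261], 'joint_velocities': [0.095, -0.0529, -0.0996, 0.0506, -0.0769, -0.0278, -0.0813], 'effort': [0.0, -49.1289, -0.4037, -31.253, -0.064, 0.0437, 0.0002], 'tool_pos': [0.2859, 0.5831, 0.2214], 'tool_rot': [-179.8884, 0.0057, 153.8845], 'force': [-0.0516, 0.0509, -0.3604], 'wrist_torque': [-0.0123, 0.0012, 0.0491], 'grasp_force': 0.0, 'grip_width': 0.08680205618977718} 0.0187
top [[454.5475602510226, 0.0, 323.8579650743968], [0.0, 454.5475602510226, 201.27956779431145], [0.0, 0.0, 1.0]] [-0.01296708  0.          0.          0.          0.        ] [ 2.14218074 -2.12580951  0.13888286] [-0.01212088  0.58225866  0.80139975]
side [[495.02341796504203, 0.0, 321.7596229002346], [0.0, 495.02341796504203, 203.96929997623351], [0.0, 0.0, 1.0]] [-0.04992853  0.          0.          0.          0.        ] [ 0.20477914 -2.8838905   1.0841981 ] [0.58622898 0.11839867 0.97179399]
```

View pics/top0.png

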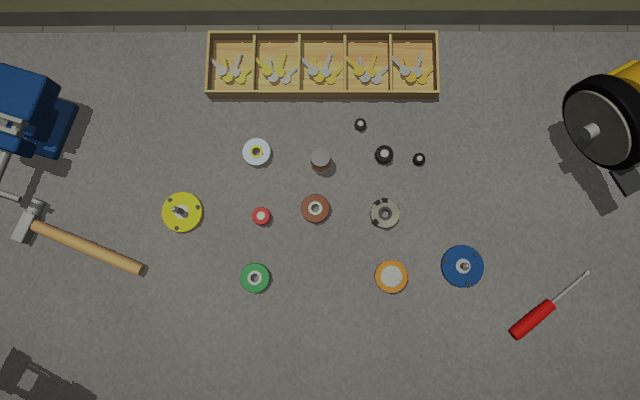

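View pics/side0.png

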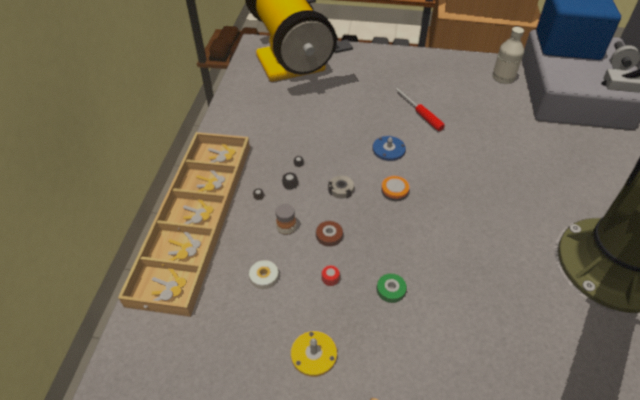

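Top view: the yellow arbor is at (182,212), blue arbor (462,266), white wheel (256,152), brown (315,208), green (255,278) and red cap (261,216). The grey worn wheel is at (385,214), tin (391,277) and jar (320,160). There are three black cap candidates: (360,124), (384,155) and (419,159). The one at (384,155) looks as wide as the red cap, so it fits 34 mm. I'll measure all three and confirm with a crop.

```bash
cat > h.py <<'E'
from cell import env
import cv2, numpy as np
def cloud(n):
    c=env.read_camera(n); z=c["z_map"]; h,w=z.shape
    u,v=np.meshgrid(np.arange(w),np.arange(h))
    p=cv2.undistortPoints(np.stack([u,v],-1).reshape(-1,1,2).astype(float),c["K"],c["D"]).reshape(h,w,2)
    P=np.dstack([p[...,0]*z,p[...,1]*z,z])
    R=cv2.Rodrigues(c["rvec"])[0]
    W=(P-np.ravel(c["tvec"]))@R; W[z==0]=np.nan
    return c,W,p,R
def pix2plane(c,uv,zp):
    R=cv2.Rodrigues(c["rvec"])[0]; C=-R.T@np.ravel(c["tvec"])
    q=cv2.undistortPoints(np.array(uv,float).reshape(-1,1,2),c["K"],c["D"]).reshape(-1,2)
    d=np.c_[q,np.ones(len(q))]@R
    return (C+d*((zp-C[2])/d[:,2])[:,None])[:,:2]
def circ(xy):
    A=np.c_[2*xy,np.ones(len(xy))]; s=np.linalg.lstsq(A,(xy**2).sum(1),rcond=None)[0]
    return s[:2],np.sqrt(s[2]+s[:2]@s[:2])
def blob(c,W,near,ztop,r,tol=.004):
    """centre of the top face: pixels at height ztop within r of near, outer contour onto the plane"""
    m=((abs(W[...,2]-ztop)<tol)&(np.hypot(W[...,0]-near[0],W[...,1]-near[1])<r)).astype(np.uint8)
    if m.sum()<15: return None
    k=max(cv2.findContours(m,cv2.RETR_EXTERNAL,cv2.CHAIN_APPROX_NONE)[0],key=len)
    return circ(pix2plane(c,cv2.convexHull(k).reshape(-1,2),ztop))
E
cat > m.py <<'E'
from h import *
ob=dict(yel=((182,212),.012,.05),blue=((462,266),.012,.05),white=((256,152),.018,.04),brown=((315,208),.018,.04),green=((255,278),.018,.04),red=((261,216),.024,.025),blkA=((384,155),.024,.025),blkB=((360,124),None,.02),blkC=((419,159),None,.02),worn=((385,214),.018,.04),tin=((391,277),.021,.04),jar=((320,160),.055,.03))
ct,Wt,_,_=cloud("top"); cs,Ws,_,_=cloud("side")
for k,(uv,z,r) in ob.items():
    zz=np.nanmax(Wt[uv[1]-4:uv[1]+5,uv[0]-4:uv[0]+5,2])
    near=pix2plane(ct,[uv],z or zz)[0]
    out=[]
    for c,W in((ct,Wt),(cs,Ws)):
        b=blob(c,W,near,z or zz,r)
        out.append((b[0].round(4).tolist(),round(b[1]*2,4)) if b else None)
    print(k,"zmax",round(float(zz),4),*out)
f=ct["frame"][100:190,330:450,::-1]
cv2.imwrite("pics/blk.png",cv2.resize(f,None,fx=5,fy=5,interpolation=cv2.INTER_CUBIC))
E
python3 m.py
```

```text
yel zmax 0.0503 ([0.5651, 0.2685], np.float64(0.0787)) ([0.5681, 0.2711], np.float64(0.0798))
blue zmax 0.0398 ([0.4658, -0.2681], np.float64(0.0794)) ([0.4694, -0.2644], np.float64(0.0808))
white zmax 0.0217 ([0.6836, 0.1272], np.float64(0.0552)) ([0.687, 0.1282], np.float64(0.0564))
brown zmax 0.0204 ([0.573, 0.0108], np.float64(0.0549)) ([0.5762, 0.0117], np.float64(0.0567))
green zmax 0.0214 ([0.4406, 0.1224], np.float64(0.0549)) ([0.4435, 0.1239], np.float64(0.0563))
red zmax 0.0278 ([0.5571, 0.113], np.float64(0.0333)) ([0.5603, 0.1149], np.float64(0.0348))
blkA zmax 0.0274 ([0.6795, -0.1218], np.float64(0.0332)) ([0.6834, -0.1208], np.float64(0.0352))
blkB zmax 0.0199 ([0.7407, -0.0759], np.float64(0.0208)) ([0.7439, -0.0736], np.float64(0.0218))
blkC zmax 0.0196 ([0.6716, -0.1896], np.float64(0.021)) ([0.6751, -0.1878], np.float64(0.0217))
worn zmax 0.0218 ([0.5645, -0.122], np.float64(0.0561)) ([0.5681, -0.1212], np.float64(0.0581))
tin zmax 0.0246 ([0.4459, -0.1325], np.float64(0.0602)) ([0.4497, -0.1305], np.float64(0.062))
jar zmax 0.0582 ([0.6645, 0.0006], np.float64(0.0373)) ([0.6672, 0.0017], np.float64(0.04))
```

View pics/blk.png

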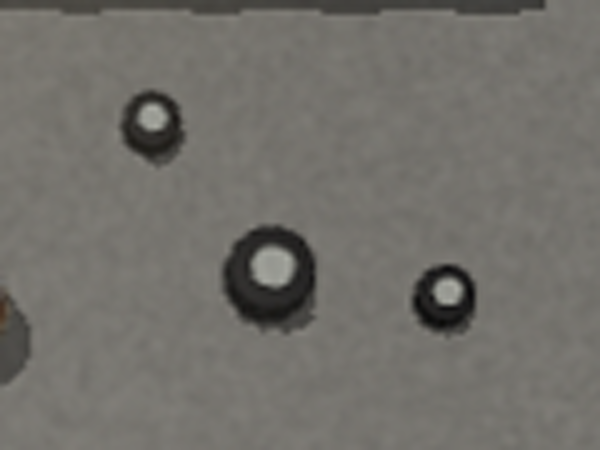

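The crop confirms it. The cap at (384,155) measures about 34 mm across and 24 mm tall, and the other two only about 21 mm across, so it is the right one. First I'll turn the tool to yaw 90, which makes tool x = world y, tool y = world x and tool z = down.

```bash
python3 -m creep '{"translation":[[0,0,0],[0,0,0],[0,0,0],[0,0,0],[0,0,0]],"turn":[[0,0,0.059],[0,0,0.059],[0,0,0.059],[0,0,0.059],[0,0,0.059]],"grip":[1,1,1,0.85,0.85]}' 20
python3 -m creep '{"translation":[[0,0,0],[-0.7,0.3,0],[-0.7,0.3,0],[-0.7,0.3,0],[-0.7,0.3,0]],"turn":[[0,0,0.06],[0,0,0],[0,0,0],[0,0,0],[0,0,0]],"grip":[0.85,0.85,0.85,0.85,0.85]}'
```

```text
time_s: 0.82
tool_pos: [0.286, 0.5835, 0.2223]
tool_rot: [-180.0, 0.0, 100.4]
force: [0.5, 0.1, 1.6]
grip_width: 0.077
grasp_force: 0.0
time_s: 1.45
tool_pos: [0.3829, 0.3577, 0.2225]
tool_rot: [180.0, -0.0, 90.0]
force: [2.0, -0.2, 0.4]
grip_width: 0.074
grasp_force: 0.0
```

```bash
python3 -m creep '{"translation":[[-0.62,0.34,0],[-0.62,0.34,0],[-0.62,0.34,0],[-0.62,0.34,0],[-0.62,0.34,0.3]],"turn":[[0,0,0],[0,0,0],[0,0,0],[0,0,0],[0,0,0]],"grip":[0.85,0.85,0.85,0.85,0.85]}'
python3 -m creep '{"translation":[[-0.62,0.34,0.3],[-0.6,0.34,0.3],[0,0,0],[0,0,0],[0,0,0]],"turn":[[0,0,0],[0,0,0],[0,0,0],[0,0,0],[0,0,0]],"grip":[0.85,0.85,0.85,0.85,0.85]}'
python3 - <<'E'
from h import *
c=env.read_camera("wrist"); cv2.imwrite("pics/w1.png",c["frame"][:,:,::-1])
print(c["rvec"],c["tvec"])
E
```

```text
time_s: 2.08
tool_pos: [0.5206, 0.1107, 0.2002]
tool_rot: [179.7, -0.1, 90.1]
force: [0.7, 0.1, 0.6]
grip_width: 0.074
grasp_force: 0.0
time_s: 2.7
tool_pos: [0.573, 0.0163, 0.1512]
tool_rot: [180.0, -0.1, 90.2]
force: [0.6, 0.1, 0.0]
grip_width: 0.0743
grasp_force: 0.0
[-2.85248655e+00 -5.03283117e-03 -1.63839985e-03] [-5.72589482e-01 -3.70971877e-04  3.26414346e-01]
```

View pics/w1.png

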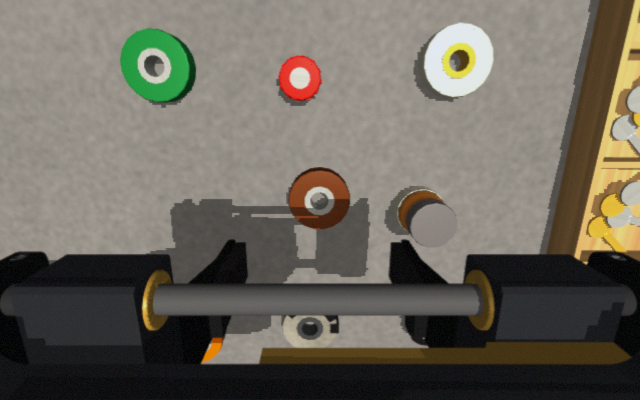

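The wrist view shows brown at (319,198), red at (300,77), green at (158,66), white at (458,60) and the jar at (428,215). The wrist camera moves with the tool, so I'll use it to refine brown.

```bash
cat > w.py <<'E'
from h import *
import sys
N=dict(white=(.6855,.1277,.018,.04),brown=(.5746,.0112,.018,.04),green=(.442,.1232,.018,.04),red=(.5587,.114,.024,.025),blk=(.6815,-.1213,.024,.025),yel=(.5666,.2698,.012,.05),blue=(.4676,-.2662,.012,.05))
def go():
    c,W,_,_=cloud("wrist")
    for k in sys.argv[1:]:
        x,y,z,r=N[k]
        b=blob(c,W,(x,y),z,r)
        if b: print(k,b[0].round(4),round(b[1]*2,4))
    o=env.get_obs(); print(o["tool_pos"].round(4),o["tool_rot"].round(1),o["time_s"])
go()
E
python3 w.py brown red green white
```

```text
brown [0.5733 0.0105] 0.0552
red [0.5577 0.1125] 0.0335
green [0.442  0.1213] 0.0555
white [0.6836 0.1262] 0.0557
[0.573  0.0161 0.1513] [ 1.799e+02 -1.000e-01  9.020e+01] 2.8
```

```bash
python3 -m creep '{"translation":[[-0.07,0,0.4],[0,0,0.5],[0,0,0.5],[0,0,0.3],[0,0,0.13]],"turn":[[0,0,0],[0,0,0],[0,0,0],[0,0,0],[0,0,0]],"grip":[0.85,0.85,0.85,0.85,0.85]}'
python3 -m creep '{"translation":[[0,0,0],[0,0,0],[0,0,0],[0,0,0],[0,0,0]],"turn":[[0,0,0],[0,0,0],[0,0,0],[0,0,0],[0,0,0]],"grip":[0.85,0.3,0.3,0.3,0.3]}' 20
```

```text
time_s: 3.42
tool_pos: [0.5721, 0.0097, 0.0031]
tool_rot: [-179.9, -0.0, 90.1]
force: [-0.2, 0.0, -0.0]
grip_width: 0.074
grasp_force: 0.0
time_s: 4.05
tool_pos: [0.5738, 0.0088, 0.0051]
tool_rot: [179.9, -0.0, 90.0]
force: [-1.3, 0.1, 4.9]
grip_width: 0.0554
grasp_force: 20.0
```

```bash
python3 -m creep '{"translation":[[0,0,-0.2],[0,0,-0.5],[0,0,-0.6],[0.5,0,0],[0.6,0,0]],"turn":[[0,0,0],[0,0,0],[0,0,0],[0,0,0],[0,0,0]],"grip":[0.3,0.3,0.3,0.3,0.3]}'
python3 -m creep '{"translation":[[0.6,0,0],[0.6,0,0],[0.5,-0.09,0],[0,0,0],[0,0,0]],"turn":[[0,0,0],[0,0,0],[0,0,0],[0,0,0],[0,0,0]],"grip":[0.3,0.3,0.3,0.3,0.3]}'
python3 - <<'E'
from h import *
c=env.read_camera("wrist"); cv2.imwrite("pics/w2.png",c["frame"][:,:,::-1])
E
python3 w.py yel
```

```text
time_s: 4.68
tool_pos: [0.5736, 0.0963, 0.11]
tool_rot: [179.9, -0.0, 89.9]
force: [-0.2, 1.1, -0.4]
grip_width: 0.0558
grasp_force: 20.0
time_s: 5.3
tool_pos: [0.5657, 0.2317, 0.1085]
tool_rot: [180.0, 0.1, 90.0]
force: [-0.7, -0.9, -0.8]
grip_width: 0.0554
grasp_force: 20.0
yel [0.5654 0.2696] 0.0789
[0.5661 0.2306 0.1085] [180.    0.   89.9] 5.4
```

View pics/w2.png

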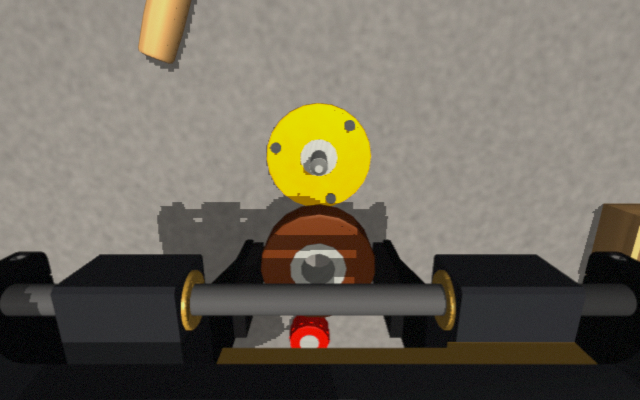

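The held brown wheel shows its bore at (318,267), and the spindle tip is at (319,169). I'll ray-cast both to get the offset.

```bash
python3 - <<'E'
from h import *
c,W,_,_=cloud("wrist")
print("held top z",np.nanmedian(W[240:252,290:345,2]), "tip",np.nanmax(W[150:180,305:330,2]))
p=pix2plane(c,[(318,267)],.1085+.014)[0];s=pix2plane(c,[(319,169)],.057)[0]
print(p,s)
f=c["frame"].astype(int);hsv=cv2.cvtColor(c["frame"],cv2.COLOR_RGB2HSV)
m=(hsv[...,1]<60)&(hsv[...,2]>110); m[:235]=0;m[285:]=0;m[:,:270]=0;m[:,370:]=0
v,u=np.nonzero(m);print(u.min(),u.max(),v.min(),v.max())
h=circ(pix2plane(c,cv2.convexHull(np.c_[u,v].astype(np.int32)).reshape(-1,2),.1225));print("hub",h)
e=((abs(W[...,2]-np.nanmedian(W[240:252,290:345,2]))<.006));e[:200]=0;e[262:]=0;e[:,:265]=0;e[:,372:]=0
top=[(u,np.nonzero(e[:,u])[0].min()) for u in range(280,360,3) if e[:,u].any()]
print("rim",circ(pix2plane(c,top,.1225)))
E
```

```text
held top z 0.12145539071663261 tip 0.05917989694937194
[0.5656836  0.23344416] [0.56642585 0.26815584]
292 344 244 283
hub (array([0.56575768, 0.23289234]), np.float64(0.012580033000725004))
rim (array([0.56543238, 0.23501733]), np.float64(0.026584146306223577))
```

```bash
python3 -m creep '{"translation":[[0.3,0,0],[0.145,0,0],[0,0,0],[0,0,0.3],[0,0,0.3]],"turn":[[0,0,0],[0,0,0],[0,0,0],[0,0,0],[0,0,0]],"grip":[0.3,0.3,0.3,0.3,0.3]}'
python3 -m creep '{"translation":[[0,0,0.1],[0,0,0],[0,0,0]],"turn":[[0,0,0],[0,0,0],[0,0,0]],"grip":[0.3,0.3,0.3]}'
```

```text
time_s: 6.08
tool_pos: [0.5659, 0.2679, 0.0599]
tool_rot: [180.0, 0.0, 90.0]
force: [-0.6, 0.4, -1.1]
grip_width: 0.0558
grasp_force: 20.0
time_s: 6.45
tool_pos: [0.5664, 0.2684, 0.0533]
tool_rot: [179.9, -0.0, 90.0]
force: [0.1, -0.2, 0.5]
grip_width: 0.0555
grasp_force: 20.0
```

```bash
python3 -m creep '{"translation":[[-0.015,0,0.08],[0,0,0.1],[0,0,0.1],[0,0,0.1],[0,0,0.03]],"turn":[[0,0,0],[0,0,0],[0,0,0],[0,0,0],[0,0,0]],"grip":[0.3,0.3,0.3,0.3,0.3]}'
python3 -m creep '{"translation":[[0,0,0],[0,0,0]],"turn":[[0,0,0],[0,0,0]],"grip":[0.3,0.3]}'
```

```text
time_s: 7.08
tool_pos: [0.5651, 0.2668, 0.0184]
tool_rot: [-179.9, 0.0, 90.0]
force: [0.1, -0.9, -0.1]
grip_width: 0.0557
grasp_force: 20.0
time_s: 7.32
tool_pos: [0.5659, 0.2672, 0.0197]
tool_rot: [180.0, -0.0, 90.0]
force: [-0.5, 0.4, 0.1]
grip_width: 0.0557
grasp_force: 20.0
```

```bash
python3 -m creep '{"translation":[[0,0,0.035],[0,0,0],[0,0,0],[0,0,0],[0,0,-0.2]],"turn":[[0,0,0],[0,0,0],[0,0,0],[0,0,0],[0,0,0]],"grip":[0.3,0.85,0.85,0.85,0.85]}'
python3 -m creep '{"translation":[[0,0,-0.5],[0,0,-0.55],[-0.4,0.37,0],[-0.5,0.4,0],[-0.5,0.4,0]],"turn":[[0,0,0],[0,0,0],[0,0,0],[0,0,0],[0,0,0]],"grip":[0.85,0.85,0.85,0.85,0.85]}'
python3 -m creep '{"translation":[[-0.35,0.305,0],[0,0,0],[0,0,0]],"turn":[[0,0,0],[0,0,0],[0,0,0]],"grip":[0.85,0.85,0.85]}'
python3 w.py white
python3 - <<'E'
from h import *
for n in("top","side"):
    c,W,_,_=cloud(n); print(n,blob(c,W,(.566,.269),.030,.04),blob(c,W,(.566,.269),.012,.05))
E
```

```text
time_s: 7.95
tool_pos: [0.5644, 0.2665, 0.0318]
tool_rot: [-179.8, 0.1, 90.0]
force: [-0.8, -0.7, 0.2]
grip_width: 0.0738
grasp_force: 0.0
time_s: 8.57
tool_pos: [0.6605, 0.1545, 0.1183]
tool_rot: [179.9, -0.1, 90.1]
force: [0.4, 0.7, 0.4]
grip_width: 0.0743
grasp_force: 0.0
time_s: 8.95
tool_pos: [0.6834, 0.1282, 0.1172]
tool_rot: [180.0, -0.1, 90.1]
force: [0.1, 1.4, -0.8]
grip_width: 0.0741
grasp_force: 0.0
white [0.6843 0.1274] 0.0552
[0.6831 0.1291 0.117 ] [-1.80e+02 -1.00e-01  9.02e+01] 9.0
top None (array([0.56416084, 0.24851876]), np.float64(0.021623600908335844))
side (array([0.56765999, 0.27029469]), np.float64(0.027944648496584925)) (array([0.56808407, 0.27106744]), np.float64(0.03984572959348649))
```

```bash
python3 -m creep '{"translation":[[-0.02,0.01,0.3],[0,0,0.5],[0,0,0.4],[0,0,0.2],[0,0,0.01]],"turn":[[0,0,0],[0,0,0],[0,0,0],[0,0,0],[0,0,0]],"grip":[0.85,0.85,0.85,0.85,0.85]}'
python3 -m creep '{"translation":[[0,0,0],[0,0,0],[0,0,0],[0,0,-0.3],[0,0,-0.5]],"turn":[[0,0,0],[0,0,0],[0,0,0],[0,0,0],[0,0,0]],"grip":[0.3,0.3,0.3,0.3,0.3]}' 20
python3 -m creep '{"translation":[[0,0,-0.5],[0.4,-0.37,0],[0.5,-0.4,0],[0.4,-0.4,0],[0,0,0]],"turn":[[0,0,0],[0,0,0],[0,0,0],[0,0,0],[0,0,0]],"grip":[0.3,0.3,0.3,0.3,0.3]}'
python3 -m creep '{"translation":[[0,-0.31,0],[0,0,0],[0,0,0]],"turn":[[0,0,0],[0,0,0],[0,0,0]],"grip":[0.3,0.3,0.3]}'
python3 - <<'E'
from h import *
c=env.read_camera("wrist"); cv2.imwrite("pics/w3.png",c["frame"][:,:,::-1])
E
python3 w.py yel
```

```text
time_s: 9.72
tool_pos: [0.6836, 0.1262, 0.003]
tool_rot: [-179.9, 0.0, 90.1]
force: [0.2, 0.3, -0.4]
grip_width: 0.074
grasp_force: 0.0
time_s: 10.35
tool_pos: [0.6831, 0.1254, 0.067]
tool_rot: [-179.8, 0.0, 90.0]
force: [0.9, 0.2, 0.3]
grip_width: 0.0558
grasp_force: 20.0
time_s: 10.98
tool_pos: [0.5877, 0.2347, 0.1079]
tool_rot: [-179.9, -0.2, 90.5]
force: [-0.7, -0.7, 0.3]
grip_width: 0.056
grasp_force: 20.0
time_s: 11.35
tool_pos: [0.5672, 0.2287, 0.1082]
tool_rot: [179.9, -0.0, 90.0]
force: [-0.4, 0.2, -0.6]
grip_width: 0.0559
grasp_force: 20.0
yel [0.5654 0.2696] 0.0788
[0.5672 0.2288 0.108 ] [179.9   0.   90. ] 11.45
```

View pics/w3.png

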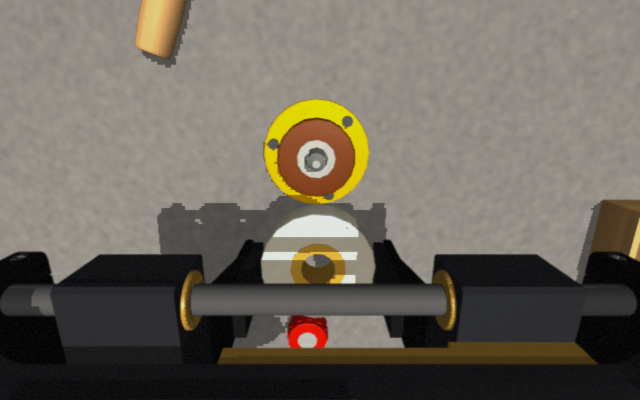

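Brown sits on the yellow base, bore centred near (316,160). White is held with its bore near (318,268). I'll check its offset the same way.

```bash
cat > held.py <<'E'
from h import *
import sys
o=env.get_obs(); c,W,_,_=cloud("wrist")
z0=o["tool_pos"][2]; u=slice(282,355)
zt=np.nanmedian(W[235:252,290:345,2]); print("held z",zt,"tilt: rows",[round(float(np.nanmedian(W[r,300:340,2])),4) for r in (220,228,236,244,252)],"cols",[round(float(np.nanmedian(W[235:250,k,2])),4) for k in (275,290,318,345,362)])
e=abs(W[...,2]-zt)<.008; e[:195]=0
top=[(k,np.nonzero(e[:262,k])[0].min()) for k in range(280,360,3) if e[:262,k].any()]
b=circ(pix2plane(c,top,zt)); print("rim",b, "TCP",o["tool_pos"], "off",b[0]-o["tool_pos"][:2])
E
python3 held.py
```

```text
held z 0.12083268808345762 tilt: rows [0.1206, 0.1206, 0.1207, 0.1208, 0.1211] cols [0.1206, 0.1204, 0.1208, 0.1208, 0.1206]
rim (array([0.56643057, 0.23398716]), np.float64(0.026027904324093167)) TCP [0.56720498 0.22876571 0.1080095 ] off [-0.00077441  0.00522145]
```

```bash
python3 -m creep '{"translation":[[0.3,-0.01,0],[0.15,0,0],[0,0,0],[0,0,0.3],[0,0,0.3]],"turn":[[0,0,0],[0,0,0],[0,0,0],[0,0,0],[0,0,0]],"grip":[0.3,0.3,0.3,0.3,0.3]}'
python3 -m creep '{"translation":[[0,0,0.1],[0,0,0],[0,0,0.1],[0,0,0.08],[0,0,0]],"turn":[[0,0,0],[0,0,0],[0,0,0],[0,0,0],[0,0,0]],"grip":[0.3,0.3,0.3,0.3,0.3]}'
```

```text
time_s: 12.12
tool_pos: [0.5655, 0.2652, 0.0595]
tool_rot: [180.0, 0.0, 90.0]
force: [0.1, -0.6, -0.2]
grip_width: 0.056
grasp_force: 20.0
time_s: 12.75
tool_pos: [0.5652, 0.2659, 0.037]
tool_rot: [180.0, -0.0, 90.1]
force: [1.1, 2.7, -2.5]
grip_width: 0.0557
grasp_force: 20.0
```

```bash
python3 -m creep '{"translation":[[0,0,0.02],[0,0,0],[0,0,0],[0,0,0],[0,0,-0.2]],"turn":[[0,0,0],[0,0,0],[0,0,0],[0,0,0],[0,0,0]],"grip":[0.3,0.85,0.85,0.85,0.85]}'
python3 -m creep '{"translation":[[0,0,-0.5],[0,0,-0.4],[-0.6,0.18,0],[-0.6,0.18,0],[-0.6,0.18,0]],"turn":[[0,0,0],[0,0,0],[0,0,0],[0,0,0],[0,0,0]],"grip":[0.85,0.85,0.7,0.6,0.6]}'
python3 -m creep '{"translation":[[-0.6,0.18,0],[-0.6,0.18,0],[-0.6,0.18,0],[-0.6,0.18,0],[-0.5,0.15,0]],"turn":[[0,0,0],[0,0,0],[0,0,0],[0,0,0],[0,0,0]],"grip":[0.6,0.6,0.6,0.6,0.6]}'
python3 -m creep '{"translation":[[0,0,0],[0,0,0],[0,0,0]],"turn":[[0,0,0],[0,0,0],[0,0,0]],"grip":[0.6,0.6,0.6]}'
python3 w.py blk
python3 - <<'E'
from h import *
for n in("top","side"):
    c,W,_,_=cloud(n); print(n,blob(c,W,(.566,.269),.048,.04),blob(c,W,(.566,.269),.012,.05))
    f=c["frame"][160:260,130:240] if n=="top" else c["frame"][300:400,260:370]
    cv2.imwrite(f"pics/y_{n}.png",cv2.resize(f[:,:,::-1],None,fx=5,fy=5))
E
```

```text
time_s: 13.38
tool_pos: [0.564, 0.2646, 0.051]
tool_rot: [-179.8, 0.1, 90.0]
force: [-0.4, -0.2, -0.6]
grip_width: 0.0735
grasp_force: 0.0
time_s: 14.0
tool_pos: [0.6092, 0.1201, 0.1254]
tool_rot: [179.9, -0.0, 90.1]
force: [0.8, 0.9, -0.8]
grip_width: 0.0551
grasp_force: 0.0
time_s: 14.62
tool_pos: [0.6788, -0.113, 0.1253]
tool_rot: [179.9, 0.0, 90.0]
force: [1.1, 0.1, 1.1]
grip_width: 0.0526
grasp_force: 0.0
time_s: 15.0
tool_pos: [0.6785, -0.1081, 0.1241]
tool_rot: [180.0, -0.1, 90.2]
force: [-0.2, -0.1, 0.6]
grip_width: 0.0521
grasp_force: 0.0
blk [ 0.6803 -0.1219] 0.0339
[ 0.6784 -0.1082  0.124 ] [ 1.80e+02 -1.00e-01  9.02e+01] 15.05
top (array([0.56418042, 0.26554563]), np.float64(0.02768308998143031)) (array([0.56501758, 0.26845451]), np.float64(0.0392349053433838))
side (array([0.56715364, 0.26907465]), np.float64(0.028121647339099654)) (array([0.5681174 , 0.27138516]), np.float64(0.03973404415287209))
```

View pics/y_side.png

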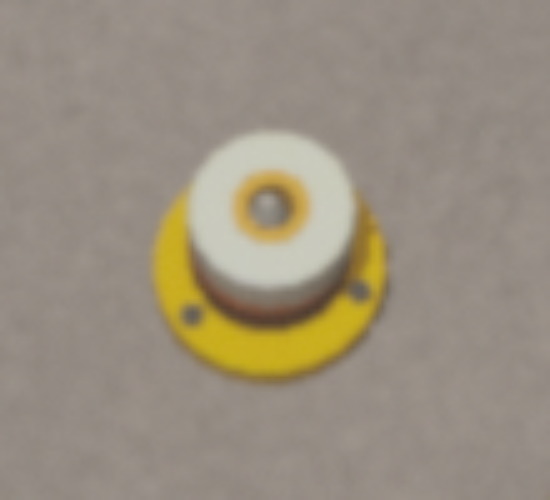

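The yellow stack crop shows white sitting flat over brown, with the spindle tip visible in its bore. Now I'll grip the black cap.

```bash
python3 -m creep '{"translation":[[-0.17,0.02,0.2],[0,0,0.5],[0,0,0.4],[0,0,0.3],[0,0,0.06]],"turn":[[0,0,0],[0,0,0],[0,0,0],[0,0,0],[0,0,0]],"grip":[0.6,0.6,0.6,0.6,0.6]}'
python3 -m creep '{"translation":[[0,0,0],[0,0,0],[0,0,0],[0,0,0],[0,0,0]],"turn":[[0,0,0],[0,0,0],[0,0,0],[0,0,0],[0,0,0]],"grip":[0.6,0.2,0.2,0.2,0.2]}' 20
```

```text
time_s: 15.78
tool_pos: [0.6776, -0.1247, 0.0038]
tool_rot: [-179.7, 0.0, 90.0]
force: [-0.6, 0.8, 1.1]
grip_width: 0.052
grasp_force: 0.0
time_s: 16.4
tool_pos: [0.6806, -0.1241, 0.0079]
tool_rot: [179.9, 0.0, 90.1]
force: [-0.1, 1.1, 4.1]
grip_width: 0.0338
grasp_force: 20.0
```

```bash
python3 -m creep '{"translation":[[0,0,-0.3],[0,0,-0.6],[0,0,-0.6],[0.6,-0.18,0],[0.6,-0.18,0]],"turn":[[0,0,0],[0,0,0],[0,0,0],[0,0,0],[0,0,0]],"grip":[0.2,0.2,0.2,0.2,0.2]}'
python3 -m creep '{"translation":[[0.6,-0.18,0],[0.6,-0.18,0],[0.6,-0.18,0],[0.6,-0.18,0],[0.6,-0.18,0]],"turn":[[0,0,0],[0,0,0],[0,0,0],[0,0,0],[0,0,0]],"grip":[0.2,0.2,0.2,0.2,0.2]}'
python3 -m creep '{"translation":[[0.6,-0.18,0],[0,0,0],[0,0,0]],"turn":[[0,0,0],[0,0,0],[0,0,0]],"grip":[0.2,0.2,0.2]}'
python3 w.py yel
python3 - <<'E'
from h import *
c=env.read_camera("wrist"); cv2.imwrite("pics/w4.png",c["frame"][:,:,::-1])
E
```

```text
time_s: 17.02
tool_pos: [0.6508, -0.0277, 0.1276]
tool_rot: [179.9, -0.0, 89.9]
force: [0.7, 1.2, -0.7]
grip_width: 0.0333
grasp_force: 20.0
time_s: 17.65
tool_pos: [0.578, 0.2133, 0.1269]
tool_rot: [-180.0, -0.0, 90.0]
force: [1.1, 0.2, -0.4]
grip_width: 0.0332
grasp_force: 20.0
time_s: 18.02
tool_pos: [0.5644, 0.2591, 0.1268]
tool_rot: [-180.0, 0.1, 90.0]
force: [-0.3, -0.5, -0.1]
grip_width: 0.0335
grasp_force: 20.0
yel [0.5654 0.27  ] 0.0789
[0.5649 0.2581 0.1269] [1.80e+02 1.00e-01 8.99e+01] 18.075
```

View pics/w4.png

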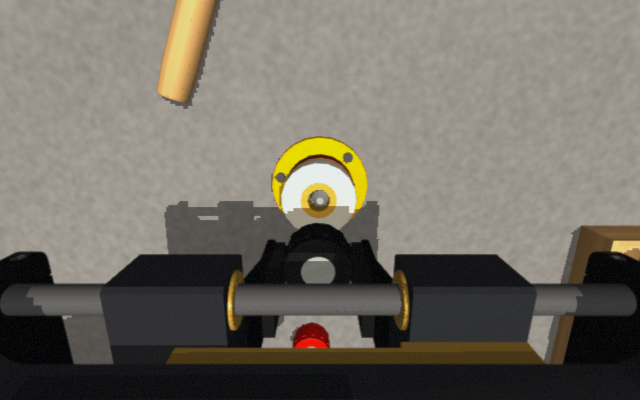

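The black cap is held with its disc at (318,270). The spindle tip is at (319,201).

```bash
python3 - <<'E'
from h import *
c,W,_,_=cloud("wrist")
z=np.nanmedian(W[262:278,310:326,2]); print("cap top z",z, pix2plane(c,[(318,270)],z),"tip",pix2plane(c,[(319,201)],.057), env.get_obs()["tool_pos"])
E
```

```text
cap top z 0.1434816232980607 [[0.56462361 0.26026247]] tip [[0.56540098 0.26880352]] [0.56510717 0.25774212 0.12700626]
```

```bash
python3 -m creep '{"translation":[[0.11,0.01,0],[0,0,0.4],[0,0,0.3],[0,0,0.06],[0,0,0]],"turn":[[0,0,0],[0,0,0],[0,0,0],[0,0,0],[0,0,0]],"grip":[0.2,0.2,0.2,0.2,0.2]}'
python3 -m creep '{"translation":[[0,0,0.05],[0,0,0.05],[0,0,0.02],[0,0,0]],"turn":[[0,0,0],[0,0,0],[0,0,0],[0,0,0]],"grip":[0.2,0.2,0.2,0.2]}'
```

```text
time_s: 18.8
tool_pos: [0.5656, 0.2687, 0.0665]
tool_rot: [180.0, -0.0, 90.0]
force: [0.5, 0.6, 0.2]
grip_width: 0.0337
grasp_force: 20.0
time_s: 19.3
tool_pos: [0.5651, 0.2687, 0.0565]
tool_rot: [-180.0, -0.0, 90.0]
force: [0.1, -0.3, -0.7]
grip_width: 0.0335
grasp_force: 20.0
```

```bash
python3 -m creep '{"translation":[[0,0,0.01],[0,0,0],[0,0,0],[0,0,0],[0,0,-0.3]],"turn":[[0,0,0],[0,0,0],[0,0,0],[0,0,0],[0,0,0]],"grip":[0.2,0.6,0.6,0.6,0.6]}'
python3 -m creep '{"translation":[[0,0,-0.5],[-0.3,-0.25,0],[-0.5,-0.4,0],[-0.5,-0.4,0],[-0.5,-0.4,0]],"turn":[[0,0,0],[0,0,0],[0,0,0],[0,0,0],[0,0,0]],"grip":[0.85,0.85,0.85,0.85,0.85]}'
python3 -m creep '{"translation":[[-0.03,-0.1,0],[0,0,0],[0,0,0]],"turn":[[0,0,0],[0,0,0],[0,0,0]],"grip":[0.85,0.85,0.85]}'
python3 w.py green
python3 - <<'E'
from h import *
c,W,_,_=cloud("side"); print(blob(c,W,(.567,.27),.072,.03),"zmax",np.nanmax(W[335:350,305:325,2]))
cv2.imwrite("pics/y2.png",cv2.resize(c["frame"][300:400,260:370,::-1],None,fx=5,fy=5))
E
```

```text
time_s: 19.92
tool_pos: [0.5636, 0.268, 0.078]
tool_rot: [-179.8, 0.1, 90.0]
force: [-0.2, 0.7, 0.2]
grip_width: 0.0515
grasp_force: 0.0
time_s: 20.55
tool_pos: [0.4484, 0.1233, 0.1198]
tool_rot: [180.0, -0.0, 90.0]
force: [-0.5, -0.4, 0.1]
grip_width: 0.0741
grasp_force: 0.0
time_s: 20.92
tool_pos: [0.4422, 0.1233, 0.1201]
tool_rot: [179.9, -0.0, 90.1]
force: [0.6, -0.1, 0.4]
grip_width: 0.074
grasp_force: 0.0
green [0.4407 0.1225] 0.0552
[0.4422 0.1232 0.12  ] [179.9   0.   90.1] 20.975
(array([0.56692675, 0.27216113]), np.float64(0.017155474445389115)) zmax 0.07544580391466957
```

View pics/y2.png

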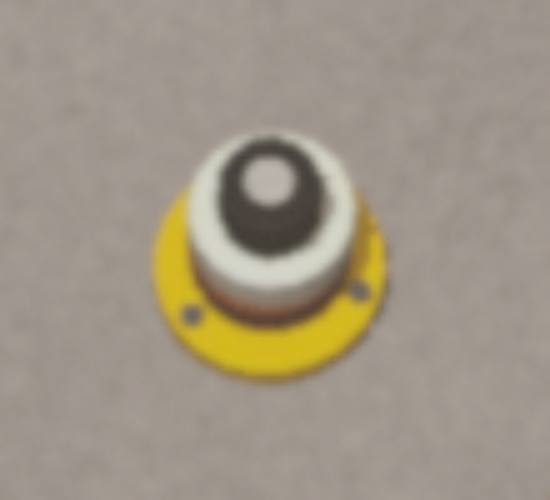

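The yellow stack is complete: the black cap sits on white with its top at 72 mm. Next is the green wheel.

```bash
python3 -m creep '{"translation":[[0.01,-0.02,0.3],[0,0,0.5],[0,0,0.4],[0,0,0.2],[0,0,0.04]],"turn":[[0,0,0],[0,0,0],[0,0,0],[0,0,0],[0,0,0]],"grip":[0.85,0.85,0.85,0.85,0.85]}'
python3 -m creep '{"translation":[[0,0,0],[0,0,0],[0,0,0],[0,0,-0.3],[0,0,-0.6]],"turn":[[0,0,0],[0,0,0],[0,0,0],[0,0,0],[0,0,0]],"grip":[0.3,0.3,0.3,0.3,0.3]}' 20
```

```text
time_s: 21.65
tool_pos: [0.4395, 0.1229, 0.0039]
tool_rot: [-179.9, 0.1, 90.1]
force: [0.4, -0.2, 1.3]
grip_width: 0.0742
grasp_force: 0.0
time_s: 22.28
tool_pos: [0.4381, 0.1223, 0.0762]
tool_rot: [-179.8, 0.1, 90.0]
force: [0.3, 0.7, -0.4]
grip_width: 0.0562
grasp_force: 20.0
```

```bash
python3 -m creep '{"translation":[[0,0,-0.4],[-0.4,0.05,0],[-0.65,0.05,0],[-0.7,0.05,0],[-0.7,0.05,0]],"turn":[[0,0,0],[0,0,0],[0,0,0],[0,0,0],[0,0,0]],"grip":[0.3,0.3,0.3,0.3,0.3]}'
python3 -m creep '{"translation":[[-0.7,0.05,0],[-0.7,0.05,0],[-0.7,0.05,0],[-0.7,0.0,0],[-0.1,0,0]],"turn":[[0,0,0],[0,0,0],[0,0,0],[0,0,0],[0,0,0]],"grip":[0.3,0.3,0.3,0.3,0.3]}'
python3 -m creep '{"translation":[[0,0,0],[0,0,0]],"turn":[[0,0,0],[0,0,0]],"grip":[0.3,0.3]}'
python3 w.py blue; python3 held.py
python3 - <<'E'
from h import *
c=env.read_camera("wrist"); cv2.imwrite("pics/w5.png",c["frame"][:,:,::-1])
E
```

```text
time_s: 22.9
tool_pos: [0.4559, -0.0745, 0.1091]
tool_rot: [179.9, -0.1, 90.1]
force: [1.2, 1.6, -0.2]
grip_width: 0.056
grasp_force: 20.0
time_s: 23.52
tool_pos: [0.4663, -0.3101, 0.109]
tool_rot: [-180.0, 0.2, 89.6]
force: [-0.0, 0.3, -1.2]
grip_width: 0.056
grasp_force: 20.0
time_s: 23.78
tool_pos: [0.4686, -0.303, 0.1084]
tool_rot: [180.0, -0.1, 90.2]
force: [-0.3, 0.8, -0.5]
grip_width: 0.0556
grasp_force: 20.0
blue [ 0.4662 -0.2691] 0.0788
[ 0.4687 -0.3029  0.1085] [ 1.80e+02 -1.00e-01  9.02e+01] 23.825
held z 0.12085453086644839 tilt: rows [0.12, 0.1208, 0.1206, 0.121, 0.1211] cols [0.1207, 0.1206, 0.1209, 0.1208, 0.1203]
rim (array([ 0.46808516, -0.30003111]), np.float64(0.025901966043492583)) TCP [ 0.46867218 -0.30290462  0.108467  ] off [-0.00058702  0.00287351]
```

View pics/w5.png

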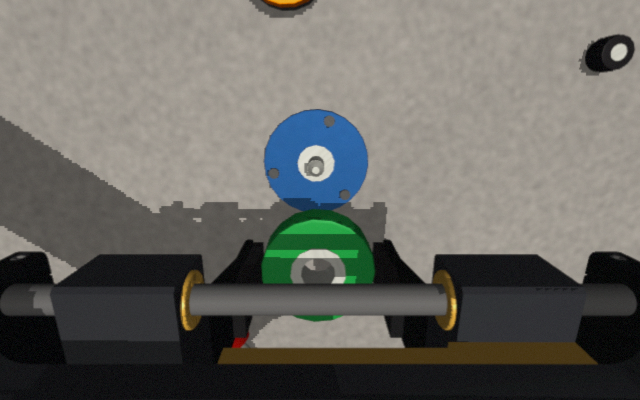

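The held green wheel's bore is at (318,270), and the blue spindle tip is at (316,170).

```bash
python3 -m creep '{"translation":[[0.3,-0.022,0],[0.125,0,0],[0,0,0.4],[0,0,0.4],[0,0,0.05]],"turn":[[0,0,0],[0,0,0],[0,0,0],[0,0,0],[0,0,0]],"grip":[0.3,0.3,0.3,0.3,0.3]}'
python3 -m creep '{"translation":[[0,0,0.05],[0,0,0.1],[0,0,0.1],[0,0,0],[0,0,0]],"turn":[[0,0,0],[0,0,0],[0,0,0],[0,0,0],[0,0,0]],"grip":[0.3,0.3,0.3,0.3,0.3]}'
```

```text
time_s: 24.55
tool_pos: [0.4649, -0.2698, 0.0389]
tool_rot: [-179.8, -0.1, 90.1]
force: [-0.0, 0.2, -0.9]
grip_width: 0.0559
grasp_force: 20.0
time_s: 25.18
tool_pos: [0.4663, -0.2706, 0.0204]
tool_rot: [-180.0, -0.0, 90.1]
force: [0.2, 0.9, -1.3]
grip_width: 0.0557
grasp_force: 20.0
```

```bash
python3 -m creep '{"translation":[[0,0,0.035],[0,0,0],[0,0,0],[0,0,0],[0,0,-0.3]],"turn":[[0,0,0],[0,0,0],[0,0,0],[0,0,0],[0,0,0]],"grip":[0.3,0.85,0.85,0.85,0.85]}'
python3 -m creep '{"translation":[[0,0,-0.5],[0,0,-0.5],[0.6,0.14,0],[0.6,0.14,0],[0.6,0.14,0]],"turn":[[0,0,0],[0,0,0],[0,0,0],[0,0,0],[0,0,0]],"grip":[0.85,0.85,0.7,0.6,0.6]}'
python3 -m creep '{"translation":[[0.6,0.14,0],[0.6,0.14,0],[0.6,0.14,0],[0.6,0.14,0],[0.55,0.16,0]],"turn":[[0,0,0],[0,0,0],[0,0,0],[0,0,0],[0,0,0]],"grip":[0.6,0.6,0.6,0.6,0.6]}'
python3 -m creep '{"translation":[[0,0,0],[0,0,0]],"turn":[[0,0,0],[0,0,0]],"grip":[0.6,0.6]}'
python3 w.py red
python3 - <<'E'
from h import *
for n in("top","side"):
    c,W,_,_=cloud(n); print(n,blob(c,W,(.4675,-.267),.030,.04),blob(c,W,(.4675,-.267),.012,.05))
E
```

```text
time_s: 25.8
tool_pos: [0.4648, -0.2707, 0.0407]
tool_rot: [-179.8, -0.0, 90.0]
force: [-0.4, 0.0, -0.1]
grip_width: 0.0734
grasp_force: 0.0
time_s: 26.42
tool_pos: [0.5001, -0.126, 0.1221]
tool_rot: [179.9, -0.0, 90.0]
force: [1.7, 0.3, -0.2]
grip_width: 0.0552
grasp_force: 0.0
time_s: 27.05
tool_pos: [0.5575, 0.1107, 0.1219]
tool_rot: [180.0, -0.0, 90.1]
force: [0.5, -0.8, -0.1]
grip_width: 0.0524
grasp_force: 0.0
time_s: 27.3
tool_pos: [0.5571, 0.1079, 0.1217]
tool_rot: [-180.0, 0.1, 90.0]
force: [-0.8, -0.7, 0.7]
grip_width: 0.0522
grasp_force: 0.0
red [0.5572 0.114 ] 0.0342
[0.5571 0.1072 0.1218] [180.    0.   89.9] 27.35
top (array([ 0.4652972 , -0.27050883]), np.float64(0.027690323875275487)) (array([ 0.46578768, -0.26809427]), np.float64(0.03972571746824763))
side (array([ 0.46847939, -0.26673582]), np.float64(0.02837406416978882)) (array([ 0.46931596, -0.2639989 ]), np.float64(0.039813773905834154))
```

```bash
python3 -m creep '{"translation":[[0.09,0,0.2],[0,0,0.5],[0,0,0.4],[0,0,0.3],[0,0,0.04]],"turn":[[0,0,0],[0,0,0],[0,0,0],[0,0,0],[0,0,0]],"grip":[0.6,0.6,0.6,0.6,0.6]}'
python3 -m creep '{"translation":[[0,0,0],[0,0,0],[0,0,0],[0,0,0],[0,0,0]],"turn":[[0,0,0],[0,0,0],[0,0,0],[0,0,0],[0,0,0]],"grip":[0.6,0.2,0.2,0.2,0.2]}' 20
```

```text
time_s: 28.08
tool_pos: [0.555, 0.1156, 0.004]
tool_rot: [-179.8, 0.1, 90.0]
force: [0.1, -0.4, 0.1]
grip_width: 0.0521
grasp_force: 0.0
time_s: 28.7
tool_pos: [0.5577, 0.1165, 0.0073]
tool_rot: [179.9, -0.0, 90.0]
force: [-0.3, -0.5, 4.5]
grip_width: 0.0333
grasp_force: 20.0
```

```bash
python3 -m creep '{"translation":[[0,0,-0.3],[0,0,-0.5],[0,0,-0.6],[-0.6,-0.14,0],[-0.6,-0.14,0]],"turn":[[0,0,0],[0,0,0],[0,0,0],[0,0,0],[0,0,0]],"grip":[0.2,0.2,0.2,0.2,0.2]}'
python3 -m creep '{"translation":[[-0.6,-0.14,0],[-0.6,-0.14,0],[-0.6,-0.14,0],[-0.6,-0.14,0],[-0.6,-0.14,0]],"turn":[[0,0,0],[0,0,0],[0,0,0],[0,0,0],[0,0,0]],"grip":[0.2,0.2,0.2,0.2,0.2]}'
python3 -m creep '{"translation":[[-0.6,-0.14,0],[-0.2,-0.02,0],[0,0,0],[0,0,0]],"turn":[[0,0,0],[0,0,0],[0,0,0],[0,0,0]],"grip":[0.2,0.2,0.2,0.2]}'
python3 w.py blue
python3 - <<'E'
from h import *
c=env.read_camera("wrist"); cv2.imwrite("pics/w6.png",c["frame"][:,:,::-1])
E
```

```text
time_s: 29.32
tool_pos: [0.5348, 0.0195, 0.1191]
tool_rot: [179.9, -0.0, 90.1]
force: [1.0, -0.7, -0.2]
grip_width: 0.0333
grasp_force: 20.0
time_s: 29.95
tool_pos: [0.4783, -0.221, 0.1185]
tool_rot: [180.0, -0.0, 90.1]
force: [0.1, 0.1, -0.0]
grip_width: 0.0334
grasp_force: 20.0
time_s: 30.45
tool_pos: [0.4665, -0.2824, 0.1182]
tool_rot: [-180.0, -0.1, 90.1]
force: [-0.3, 0.6, -0.9]
grip_width: 0.0332
grasp_force: 20.0
blue [ 0.4662 -0.2691] 0.079
[ 0.4667 -0.2822  0.1183] [-1.80e+02 -1.00e-01  9.02e+01] 30.5
```

View pics/w6.png

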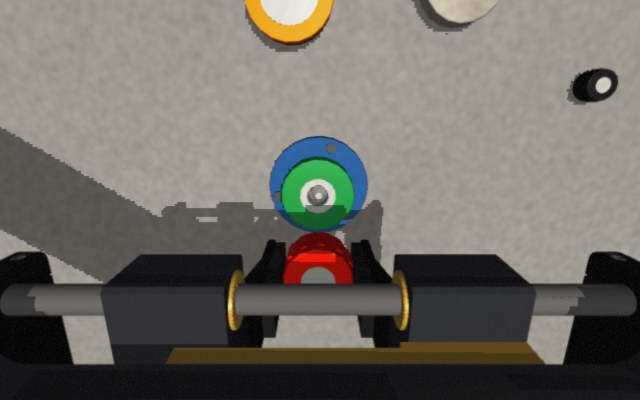

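The red cap is held with its disc near (318,280), about 2 mm behind the TCP. Green sits on the blue base with its spindle at (318,196). The shift needed is about +16 mm in y.

```bash
python3 -m creep '{"translation":[[0.2,-0.005,0],[0,0,0.4],[0,0,0.4],[0,0,0.07],[0,0,0]],"turn":[[0,0,0],[0,0,0],[0,0,0],[0,0,0],[0,0,0]],"grip":[0.2,0.2,0.2,0.2,0.2]}'
python3 -m creep '{"translation":[[0,0,0.05],[0,0,0.05],[0,0,0.02],[0,0,0]],"turn":[[0,0,0],[0,0,0],[0,0,0],[0,0,0]],"grip":[0.2,0.2,0.2,0.2]}'
```

```text
time_s: 31.18
tool_pos: [0.4662, -0.2675, 0.0494]
tool_rot: [180.0, 0.0, 90.1]
force: [-0.8, 0.4, -0.4]
grip_width: 0.033
grasp_force: 20.0
time_s: 31.68
tool_pos: [0.4659, -0.2678, 0.0394]
tool_rot: [180.0, -0.0, 90.0]
force: [-0.5, -0.3, -1.1]
grip_width: 0.0333
grasp_force: 20.0
```

```bash
python3 -m creep '{"translation":[[0,0,0.02],[0,0,0],[0,0,0],[0,0,0],[0,0,-0.3]],"turn":[[0,0,0],[0,0,0],[0,0,0],[0,0,0],[0,0,0]],"grip":[0.2,0.6,0.6,0.6,0.6]}'
python3 -m creep '{"translation":[[0,0,-0.5],[0,0,-0.5],[0.5,0,-0.2],[0.6,0,0],[0.6,0,0]],"turn":[[0,0,0],[0,0,0],[0,0,0],[0,0,0],[0,0,0]],"grip":[0.6,0.6,0.6,0.6,0.6]}'
python3 -m creep '{"translation":[[0.5,0,0],[0,0,0],[0,0,0]],"turn":[[0,0,0],[0,0,0],[0,0,0]],"grip":[0.6,0.6,0.6]}'
python3 - <<'E'
from h import *
I=[]
for n,(a,b,y0,x0) in dict(top=(.054,.072,216,410),side=(.054,.072,105,340)).items():
    c,W,_,_=cloud(n)
    print(n,"red",blob(c,W,(.467,-.267),.054,.03),"black",blob(c,W,(.567,.27),.072,.03))
    for yy,xx in ((y0,x0),((162,132) if n=="top" else (300,264))):
        I.append(cv2.resize(c["frame"][yy:yy+100,xx:xx+100,::-1],(290,290),interpolation=cv2.INTER_CUBIC))
cv2.imwrite("pics/fin.png",np.vstack([np.hstack(I[:2]),np.hstack(I[2:])]))
E
```

```text
time_s: 32.3
tool_pos: [0.4644, -0.2671, 0.0607]
tool_rot: [-179.8, -0.0, 90.0]
force: [0.2, 0.3, -1.0]
grip_width: 0.0518
grasp_force: 0.0
time_s: 32.92
tool_pos: [0.4658, -0.1306, 0.1582]
tool_rot: [179.9, -0.0, 90.0]
force: [-0.2, 0.5, -0.7]
grip_width: 0.0524
grasp_force: 0.0
time_s: 33.3
tool_pos: [0.4657, -0.0926, 0.1579]
tool_rot: [180.0, 0.0, 90.0]
force: [-0.9, -0.3, 0.1]
grip_width: 0.0523
grasp_force: 0.0
top red None black (array([0.56451931, 0.26798984]), np.float64(0.0169941646984019))
side red (array([ 0.46781933, -0.26546378]), np.float64(0.017166930535548255)) black (array([0.56684944, 0.27216835]), np.float64(0.017156265391490885))
```

View pics/fin.png

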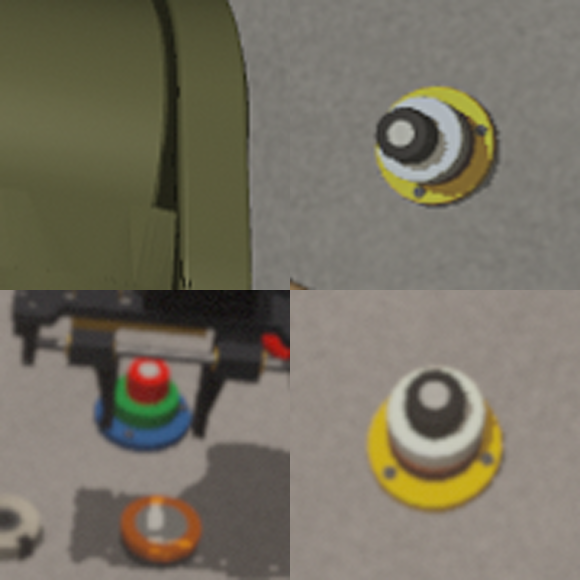

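Both stacks are seated: the red cap's top is at 54 mm, the black cap's top is at 72 mm, and the tin and grey wheel look untouched. The robot is clear of everything.

```bash
python3 -c "
from cell import env
print(env.sign_off())"
```

```text
the job is handed in; nothing more can be done
None
```

Both wheel sets are made up and the job is handed in at about 33 s: yellow arbor brown, white, black cap; blue arbor green, red cap. The camera heights show every part seated, and I did not move the grey wheel, tin or jar.

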